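# Close up a row of sample tins against the sprung follower and hold it

### The job

One tall sample tin already stands in the lane of the sealing jig. Bring the other two tall tins, standing up, one after the other into the lane behind it so that all three stand in single file, then press the row from behind against the sprung follower plate until the plate is fully home on its two stop posts. Finish while still pressing the row home with the gripper, without letting go or backing off and without forcing it much harder than the spring needs, and leave the short tin and the torch alone.

Things in the scene. Friction and masses are not known exactly. Their poses are not given: they have to be found in the camera images.
- tin_a_mid (a point): centre (half-way up, 30 mm above the foot) of a tall sample tin: plain aluminium screw-lid tin, 36 mm diameter, 60 mm tall, 0.09 to 0.18 kg, standing upright. It starts on the table. It and the other loose tall tin are alike; their order in the row does not matter.
- tin_b_mid (a point): centre (half-way up, 30 mm above the foot) of a tall sample tin: plain aluminium screw-lid tin, 36 mm diameter, 60 mm tall, 0.09 to 0.18 kg, standing upright. It starts on the table. It and the other loose tall tin are alike; their order in the row does not matter.
- tin_c_mid (a point): centre of the third tall tin, alike: plain aluminium screw-lid tin, 36 mm diameter, 60 mm tall, 0.09 to 0.18 kg, standing upright. It already stands in the lane of the jig, somewhere short of the follower.
- tin_a: the same tall tin as tin_a_mid; origin at the centre of its underside, z up its axis
- tin_b: the same tall tin as tin_b_mid; origin at the centre of its underside, z up its axis
- tin_c: the same tall tin as tin_c_mid; origin at the centre of its underside, z up its axis
- tin_short_mid (a point): centre of the short tin, to be left alone: same plain aluminium and 36 mm diameter, but only 34 mm tall; it stands among the starting places of the tall ones
- torch: bystander: black torch, 155 mm long, 42 mm across the head, lying along its y axis; origin under its middle
- jig: sealing jig fixed to the table; origin at table level under the lane. x runs along the lane from the open mouth (-x, roughly towards the robot) to the follower (+x), y across, z up. Grey base plate x -150..130, y +-55 mm, 6 mm thick and slippery, on which the tins stand (centre then at z 36 mm). Spring housing x 103..125 mm, 62 mm high.
- jig_mouth (a point): mouth of the lane, on the base plate at jig x -60 mm. From here to x 80 mm run two straight aluminium rails, inner faces y +-20 mm (lane 40 mm wide), tops at z 24 mm over the table; in front of it they flare out to y +-34 mm (inner) at x -88 mm. The base plate from x -150 to -90 mm is a free apron to set a tin down on.
- jig_strap (a point): underside of a steel strap, 10 mm wide, that bridges the lane at jig x 18 mm, z 76 mm; its legs stand outside the rails at y +-34 mm. The foremost tin has to be slid in under it.
- follower: steel plate closing the lane's end, sliding along jig x; origin: centre of the front face that the first tin touches (jig z 36; face z 9..63 mm). At rest at jig x 36 mm; at 56 mm its wings meet the stop posts (hard stop). Spring 4 N at rest, 12 N at the stop; it springs back if released. With three tins the rear one's centre is at jig x -54 mm at rest, -34 at the stop.
There are look-alikes about, which are no part of the job. Leave any blue look-alike of the tin_a alone.

How it is judged:
By the outcome, as a careful person would: the job done as asked, in the order asked, and still so for the second after the job is handed in, while the arm keeps its last pose, push and grip.
It also fails if it takes over 72 s, if anything falls off the work surface, if the arm or the gripper's body presses on something with over 40 N, if the wrist force passes 120 N, or if a joint passes its speed limit or range.

### The arm

A 6-joint arm with a two-finger parallel gripper is mounted at the origin on the work surface. World frame = base frame: x ahead of the robot, y to its left, z up, the work surface at z = 0. Lengths are in m, angles in rad, forces in N, time in s.
With the tool pointing down it reaches from about 0.25 to 0.775 m from the base axis. Payload 4 kg.
Tool frame: the origin (TCP) lies midway between the tips of the shut fingers; the grasp point (between the pads) lies 19 mm behind it; z points along the fingers, x is the direction in which the jaws open and shut, and the axes are right-handed (so a half turn about z gives the same grasp; the last joint's range is limited). The gripper opens to 94 mm and grips with 3 to 60 N. Pads are 16 mm wide; open, the fingers measure 119 mm over their backs; the gripper's body (75 mm by 177 mm) begins 78 mm behind the grasp point.
Start: joints at [1.074, 0.087, 1.371, -0, 1.684, -0.103], TCP at [0.211, 0.508, 0.206] pointing down, gripper open.
Joint ranges: [-3.1, 3.1], [-0.76, 2.03], [0.27, 2.55], [-1.08, 4.22], [0.17, 2.65], [-2.57, 2.57]. Speed limits (rad/s): [2.79, 2.79, 3.14, 3.14, 3.14, 3.14].

### API

Orientations are given as [roll, pitch, yaw] about the fixed x, y, z axes, in that order (R = Rz(yaw) Ry(pitch) Rx(roll)).
In Python, from bench import * gives the robot as it stands.
- The arm moves only by the tool send_rows, never from a script. Its argument "rows" is one flat list of numbers, 7 for each row, row after row: the shift along the world's x, y, z in mm, then the turn, a rotation vector about the world's x, y, z in degrees, then the opening, from 0 (shut) to 1 (fully open). A call has exactly 8 rows; each row shifts and turns the commanded pose from where the row before left it; what a row does not reach is not made up. A row lasts 1/8 s, in which the tool goes at most 62.5 mm and 10.7 degrees, less where a joint would pass 70% of its speed; a pose out of reach is approached as far as the arm can. A call is refused whole if a number of a shift passes 62.5 or a number of a turn 10.7, either way. A call with a gripper value outside its range is refused whole. The fingers move at their own pace and stop on an object; the grip force is fixed at half the most. Time passes only in rows, so rows that do not move let the fingers close, or fill a call up. It gives the time, the measured TCP pose, the force and the opening at its end, in the units of the state.
- get_obs(): the state, without advancing time (a new reading comes with each control period).
- snapshot(name): name is "scene" or "top" or "wrist"; returns a dict with "color" (480x640x3 uint8, red, green, blue), "intrinsics" (3x3 intrinsics, pixels), "distortion" ([k1, k2, p1, p2, k3] as OpenCV has them; the pictures are not rectified), "rvec" (rotation vector, rad) and "tvec" (3), from world to camera coordinates, as OpenCV has them; the wrist camera has in their place "T_tool_cam" (4x4, takes a point from camera to tool coordinates, whose origin is the TCP and whose axes are the tool frame's). Camera axes: x right, y down, z forward; pixel columns grow to the right and rows downward; lengths in m; the calibration is good to about 2 mm. A picture is of the moment at which its call begins: read the wrist's pose just before it. There is no depth.
- close_job(): hands the job in, once; it reports no verdict.
The state is a dict: "time": time; "joint_positions": joint angles; "qvel": joint speeds; "joint_torque": joint torques, N m; "tool_pos": TCP position; "ee_rot": TCP orientation; "wrist_force": force on the tool from outside, world axes, zero at the start; "wrist_torque": the same for the moment, N m; "width": finger opening in m.
Only numpy, scipy, OpenCV 4.12 (cv2) and the standard library are available. Lean on these libraries where they do the work, as an engineer would, in place of code of your own. Each camera call takes 0.05 s, during which the arm holds its last target.

## Working session

There is one attempt and no reset: what is moved stays moved. The work goes in short steps, Python scripts to look and compute and a tool call to move; the robot and the scene stay as the last step left them, time stands still between calls to the robot, and variables do not carry over. Pictures are saved under pics/ and viewed, and the job is handed in when it is done.

Besides the shell and the picture viewer there is one more tool, called after "Emit:" as a command line: name --argument value ..., lists and objects as JSON in quotes. send_rows: Moves the arm, as the interface text tells. Its arguments: {"type":"object","properties":{"rows":{"type":"array","items":{"type":"number"}}},"required":["rows"]}

```bash
mkdir -p pics; ls; python3 - <<'E'
from bench import *
import cv2
o=get_obs();print(o)
for n in("scene","top","wrist"):
    s=snapshot(n);cv2.imwrite(f"pics/{n}0.png",s["color"][:,:,::-1])
    print(n,{k:(v.round(4).tolist() if hasattr(v,'round') else v) for k,v in s.items() if k!="color"})
E
```

```text
pics
{'time': 0.0, 'joint_positions': array([ 1.07389504e+00,  8.79228135e-02,  1.37224067e+00, -1.12122991e-05,
        1.68357807e+00, -1.03135352e-01]), 'qvel': array([ 0.0009637 ,  0.00049825,  0.00157278, -0.00045591, -0.00053515,
        0.00061539]), 'joint_torque': array([ 4.34051508e-04, -3.40185463e+01, -3.02427900e+01,  7.17499922e-02,
        3.28229112e-02, -1.30099743e-04]), 'tool_pos': array([0.21078399, 0.50741921, 0.20432865]), 'ee_rot': array([-3.14138250e+00,  2.13861950e-03,  1.17702937e+00]), 'wrist_force': array([-0.18426649,  0.04860214,  0.61105561]), 'wrist_torque': array([-0.04691833, -0.0115775 ,  0.00270643]), 'width': 0.09384379161940963}
scene {'intrinsics': [[451.2577, 0.0, 312.7403], [0.0, 451.2577, 239.2072], [0.0, 0.0, 1.0]], 'distortion': [0.0112, 0.0, 0.0, 0.0, 0.0], 'rvec': [0.8518, 2.7308, -0.7843], 'tvec': [0.4384, -0.2183, 1.1875]}
top {'intrinsics': [[501.0437, 0.0, 310.6292], [0.0, 501.0437, 243.2779], [0.0, 0.0, 1.0]], 'distortion': [0.0208, 0.0, 0.0, 0.0, 0.0], 'rvec': [2.2051, -2.1727, 0.1327], 'tvec': [-0.0158, 0.5726, 0.8643]}
wrist {'intrinsics': [[338.6537, 0.0, 323.3327], [0.0, 338.6537, 238.4497], [0.0, 0.0, 1.0]], 'distortion': [-0.0623, 0.0, 0.0, 0.0, 0.0], 'T_tool_cam': [[1.0, -0.0, -0.0014, 0.0004], [0.0004, 0.9578, 0.2873, -0.0844], [0.0013, -0.2873, 0.9578, -0.1794], [0.0, 0.0, 0.0, 1.0]]}
```

View pics/top0.png

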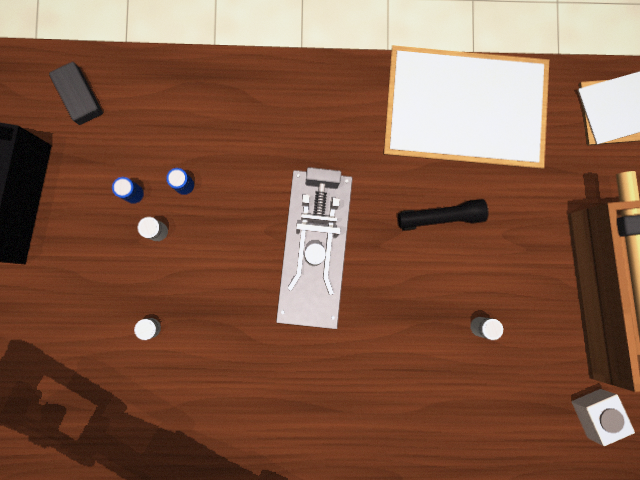

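View pics/scene0.png

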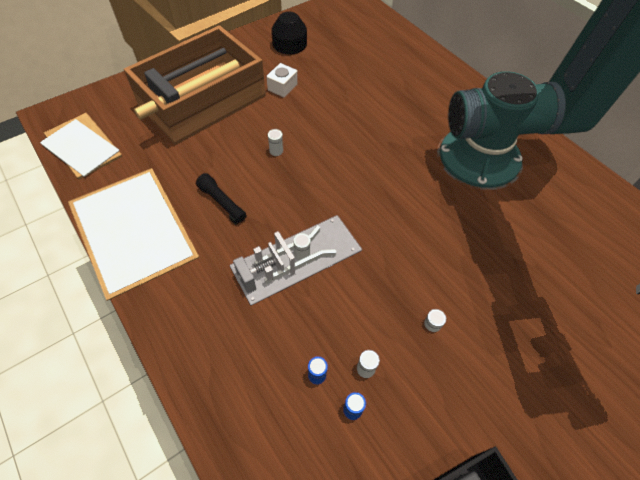

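View pics/wrist0.png

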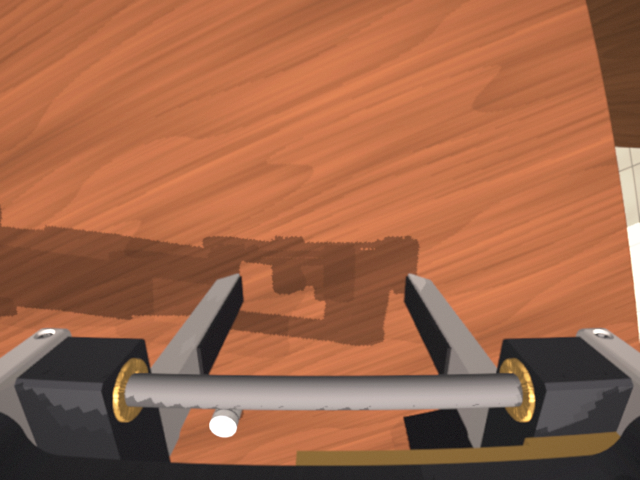

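The top view shows the jig at about (315,250), blue look-alikes at (125,188) and (178,180), a tall tin at (150,228), another at (490,328), and the short tin at (146,328). The torch is at (443,215).

```bash
cat > h.py <<'E'
from bench import *
import cv2, numpy as np
from scipy.spatial.transform import Rotation as Ro
def cam(s,o=None):
    K=np.array(s["intrinsics"]);d=np.array(s["distortion"],float)
    if "rvec" in s:
        R=cv2.Rodrigues(np.array(s["rvec"],float))[0];t=np.array(s["tvec"],float).ravel()
        return K,d,R.T,-R.T@t
    T=np.array(s["T_tool_cam"]);Rt=Ro.from_euler('xyz',o["ee_rot"]).as_matrix()
    return K,d,Rt@T[:3,:3],Rt@T[:3,3]+o["tool_pos"]
def ray(c,uv):
    K,d,R,p=c
    q=cv2.undistortPoints(np.array([[uv]],float),K,d)[0,0]
    return p,R@np.array([q[0],q[1],1.])
def toz(c,uv,z):
    p,v=ray(c,uv);return p+v*(z-p[2])/v[2]
def proj(c,P):
    K,d,R,p=c
    return cv2.projectPoints(np.array(P,float).reshape(-1,3),cv2.Rodrigues(R.T)[0],-R.T@p,K,d)[0][:,0]
E
python3 - <<'E'
from h import *
im=cv2.imread("pics/top0.png")
cv2.imwrite("pics/c1.png",cv2.resize(im[155:340,260:370],None,fx=3.2,fy=3.2,interpolation=cv2.INTER_CUBIC))
s=snapshot("top");c=cam(s)
s2=snapshot("scene");c2=cam(s2)
for n,ss,cc,pts in(("top",s,c,[(152,228),(146,328),(490,328),(315,252)]),("scene",s2,c2,[(368,358),(435,317),(276,135),(302,240)])):
    g=cv2.cvtColor(ss["color"],cv2.COLOR_RGB2HSV)
    m=((g[:,:,2]>195)&(g[:,:,1]<40)).astype(np.uint8)
    N,l,st,ce=cv2.connectedComponentsWithStats(m)
    for i in range(1,N):
        for p in pts:
            if np.hypot(*(ce[i]-p))<9 and st[i,4]>30:
                print(n,p,st[i],ce[i].round(1),[toz(cc,ce[i],z)[:2].round(4).tolist() for z in(.06,.066,.034)])
E
```

```text
top (315, 252) [ 277  171   75  157 7185] [312.8 259.8] [[0.5414, -0.0104], [0.541, -0.0102], [0.5429, -0.0113]]
top (152, 228) [138 217  21  21 343] [148.  227.1] [[0.5927, 0.2697], [0.592, 0.2679], [0.5958, 0.2773]]
top (146, 328) [134 319  22  21 345] [144.6 329. ] [[0.4222, 0.2679], [0.4226, 0.2661], [0.42, 0.2755]]
top (490, 328) [483 319  20  21 335] [492.5 328.9] [[0.4288, -0.3169], [0.4293, -0.3146], [0.4269, -0.3272]]
scene (276, 135) [268 129  14  11 114] [274.4 134. ] [[0.4315, -0.3181], [0.4345, -0.3127], [0.4188, -0.3413]]
scene (435, 317) [428 310  18  16 226] [436.5 317.3] [[0.4347, 0.2788], [0.4377, 0.2798], [0.4221, 0.2745]]
scene (368, 358) [360 350  19  19 285] [369.  359.3] [[0.5951, 0.2688], [0.5968, 0.2699], [0.5875, 0.2642]]
```

View pics/c1.png

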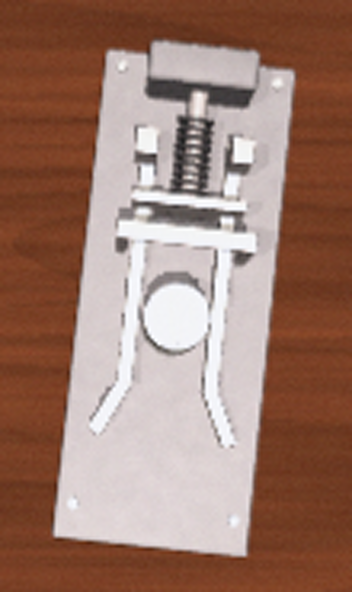

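```bash
python3 - <<'E'
from h import *
s=snapshot("top");c=cam(s)
L=[(107,50,130,55,6),(295,70,130,-55,6),(246,556,-150,-55,6),(54,536,-150,55,6),(93,430,-88,36.,24),(231,446,-88,-36.,24),(205,80,103,0,62)]
W=[];J=[]
for x,y,jx,jy,z in L:
    p=toz(c,(260+x/3.2,155+y/3.2),z/1000);print(jx,jy,p.round(4)); 
    if z==6: W.append(p[:2]);J.append((jx/1e3,jy/1e3))
W=np.array(W);J=np.array(J)
a=W-W.mean(0);b=J-J.mean(0);th=np.arctan2((b[:,0]*a[:,1]-b[:,1]*a[:,0]).sum(),(a*b).sum())
R=np.array([[np.cos(th),-np.sin(th)],[np.sin(th),np.cos(th)]]);t=W.mean(0)-R@J.mean(0)
print("yaw",np.degrees(th),"t",t,"res",(W-(J@R.T+t))*1e3)
p=toz(c,(260+176/3.2,155+317/3.2),.066)[:2];print("tinc",p,R.T@(p-t))
for j in[(-60,0),(-120,0),(-34,0),(18,0),(36,0)]:print(j,t+R@np.array(j)/1e3)
E
```

```text
130 55 [0.7083 0.0255 0.006 ]
130 -55 [ 0.6988 -0.0829  0.006 ]
-150 -55 [ 0.4216 -0.057   0.006 ]
-150 55 [0.4314 0.0505 0.006 ]
-88 36.0 [0.4907 0.0296 0.024 ]
-88 -36.0 [ 0.4829 -0.0467  0.024 ]
103 0 [ 0.6795 -0.028   0.062 ]
yaw -5.234567319429594 t [ 0.57497954 -0.01688509] res [[-1.17224629 -0.50404411]
 [-0.62442369  0.58144833]
 [ 0.98676091  0.9507959 ]
 [ 0.80990907 -1.02820013]]
tinc [ 0.55087087 -0.0137976 ] [-0.0242898   0.00087509]
(-60, 0) [ 0.51522977 -0.01141108]
(-120, 0) [ 0.45547999 -0.00593708]
(-34, 0) [ 0.54112133 -0.01378315]
(18, 0) [ 0.59290447 -0.01852729]
(36, 0) [ 0.6108294  -0.02016949]
```

Emit:
send_rows --rows '[30,-18,0,0,0,2,1,55,-34,-5,0,0,3,1,55,-34,-8,0,0,3,1,55,-34,-8,0,0,3,1,55,-34,-8,0,0,3,1,55,-34,-8,0,0,2,1,50,-32,-7,0,0,1.4,1,28,-18,-6,0,0,0,1]'

```text
time: 1.3
tool_pos: [0.5852, 0.2744, 0.156]
ee_rot: [-3.141, 0.001, 1.478]
wrist_force: [-0.4, 0.3, 0.6]
width: 0.0941
```

```bash
python3 - <<'E'
from h import *
o=get_obs();print(o["time"],o["tool_pos"],o["ee_rot"],o["wrist_force"])
s=snapshot("wrist");c=cam(s,o);cv2.imwrite("pics/w1.png",s["color"][:,:,::-1])
print(proj(c,[[.594,.269,.06],[.594,.269,0]]),o["joint_positions"])
E
```

```text
1.3 [0.58520314 0.2743674  0.15600258] [-3.14108867e+00  5.93123694e-04  1.47810786e+00] [-0.37784717  0.33694985  0.60158554]
[[318.02100855 250.84895363]
 [318.99576138 232.08217093]] [ 3.50901448e-01  3.15866017e-01  1.19928997e+00 -3.19924050e-04
  1.62714643e+00 -1.12722417e+00]
```

View pics/w1.png

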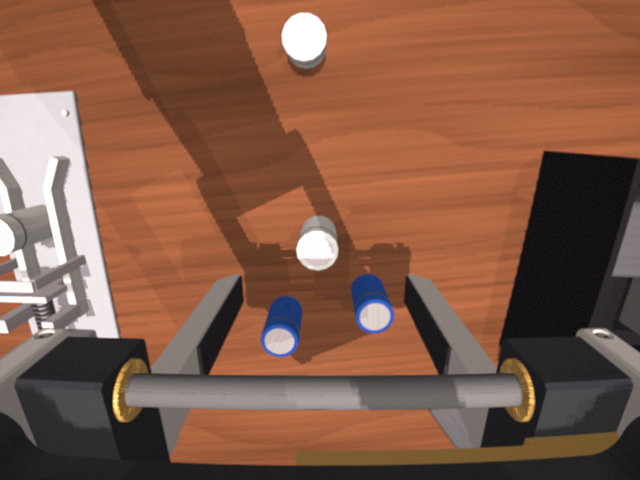

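The cap at (317,250) matches my prediction (318,251). The blue tins sit further ahead of the jaws. I'll go down partway, then trim.

Emit:
send_rows --rows '[0,0,-15,0,0,0,1,0,0,-20,0,0,0,1,0,0,-20,0,0,0,1,0,0,-15,0,0,0,1,0,0,0,0,0,0,1,0,0,0,0,0,0,1,0,0,0,0,0,0,1,0,0,0,0,0,0,1]'

```text
time: 2.35
tool_pos: [0.5836, 0.2768, 0.0879]
ee_rot: [3.14, -0.001, 1.481]
wrist_force: [0.5, -0.4, 0.3]
width: 0.094
```

Emit:
send_rows --rows '[10.4,-7.8,-8,0,0,0,1,0,0,-15,0,0,0,1,0,0,-20,0,0,0,1,0,0,-15,0,0,0,1,0,0,-5,0,0,0,1,0,0,0,0,0,0,0.3,0,0,0,0,0,0,0.2,0,0,0,0,0,0,0.2]'

```text
time: 3.35
tool_pos: [0.5941, 0.2692, 0.025]
ee_rot: [3.14, -0.001, 1.481]
wrist_force: [-0.3, -0.2, -0.2]
width: 0.0673
```

Emit:
send_rows --rows '[0,0,0,0,0,0,0,0,0,0,0,0,0,0,0,0,0,0,0,0,0,0,0,0,0,0,0,0,0,0,0,0,0,0,0,0,0,15,0,0,0,0,0,0,20,0,0,0,0,0,0,5,0,0,0,0]'

```text
time: 4.35
tool_pos: [0.5952, 0.2695, 0.0675]
ee_rot: [3.137, -0.002, 1.481]
wrist_force: [0.9, -0.1, -0.8]
width: 0.0357
```

Emit:
send_rows --rows '[-9,-18,0,0,0,0,0,-19,-40,0,0,0,0,0,-19,-40,0,0,0,0,0,-19,-40,0,0,0,0,0,-19,-40,0,0,0,0,0,-19,-40,0,0,0,0,0,-19,-40,0,0,0,0,0,-9,-18,0,0,0,0,0]'

```text
time: 5.35
tool_pos: [0.4607, -0.0088, 0.0646]
ee_rot: [3.141, 0.0, 1.479]
wrist_force: [0.3, 0.2, -0.1]
width: 0.0357
```

```bash
cat > look.py <<'E'
from h import *
import sys
t=np.array([.57498,-.01689]);th=np.radians(-5.2346);R=np.array([[np.cos(th),-np.sin(th)],[np.sin(th),np.cos(th)]])
o=get_obs();print(o["time"],o["tool_pos"],o["ee_rot"],o["wrist_force"],o["width"],"jig",R.T@(o["tool_pos"][:2]-t)*1e3)
for n in sys.argv[2:]:
    o=get_obs();s=snapshot(n);cv2.imwrite(f"pics/{n}{sys.argv[1]}.png",s["color"][:,:,::-1])
    c=cam(s,o)
    P=[(130,55,6),(-150,55,6),(-150,-55,6),(-88,36,24),(-88,-36,24),(-60,20,24),(-60,-20,24),(80,20,24)]
    if n=="wrist":
        W=[np.r_[t+R@np.array(p[:2])/1e3,p[2]/1e3] for p in P]
        for p,q in zip(P,proj(c,W)):print(p,q.round(1))
    if n!="wrist":
        x0,x1,y0,y1=(220,380,200,320) if n=="scene" else (240,400,150,350)
        cv2.imwrite(f"pics/{n}{sys.argv[1]}.png",cv2.resize(s["color"][y0:y1,x0:x1,::-1],None,fx=4 if n=="scene" else 3,fy=4 if n=="scene" else 3,interpolation=cv2.INTER_CUBIC))
E
python3 look.py 2 wrist
```

```text
5.35 [ 0.4606957  -0.00883047  0.06462646] [3.14061659e+00 3.97728474e-04 1.47873057e+00] [ 0.29560413  0.21344808 -0.09635503] 0.03572696704485118 jig [-114.54297939   -2.40068944]
(130, 55, 6) [381.5 487.4]
(-150, 55, 6) [403.2 208.3]
(-150, -55, 6) [249.8 208.4]
(-88, 36, 24) [376.6 298.3]
(-88, -36, 24) [276.4 298.3]
(-60, 20, 24) [353.3 332.3]
(-60, -20, 24) [299.6 332.3]
(80, 20, 24) [348.7 468.4]
```

View pics/wrist2.png

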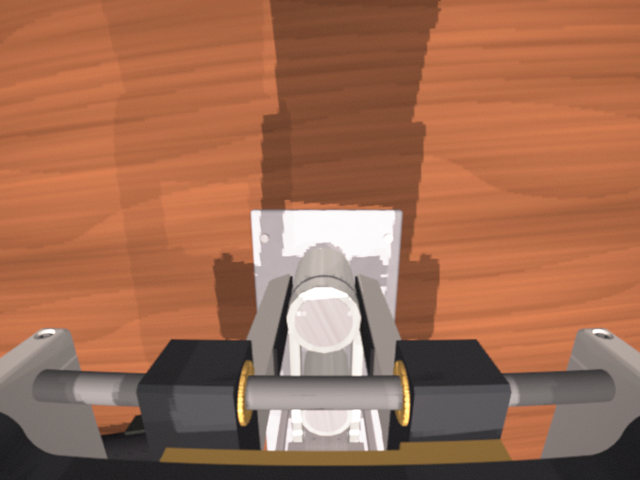

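Emit:
send_rows --rows '[0.2,2.4,-4,0,0,0,0,0,0,-10,0,0,0,0,0,0,-10,0,0,0,0,0,0,-6,0,0,0,0,0,0,0,0,0,0,0,0,0,0,0,0,0,0,0,0,0,0,0,0,0,0,0,0,0,0,0,0]'

```text
time: 6.4
tool_pos: [0.462, -0.0048, 0.0343]
ee_rot: [3.141, -0.0, 1.481]
wrist_force: [0.4, -1.0, -1.8]
width: 0.0354
```

```bash
python3 look.py 3 top scene
```

```text
6.4 [ 0.46195185 -0.00478445  0.03434789] [ 3.14084231e+00 -6.72770697e-05  1.48059573e+00] [ 0.39203464 -0.99202073 -1.831885  ] 0.03537376827541404 jig [-113.66120107    1.7430612 ]
```

View pics/scene3.png

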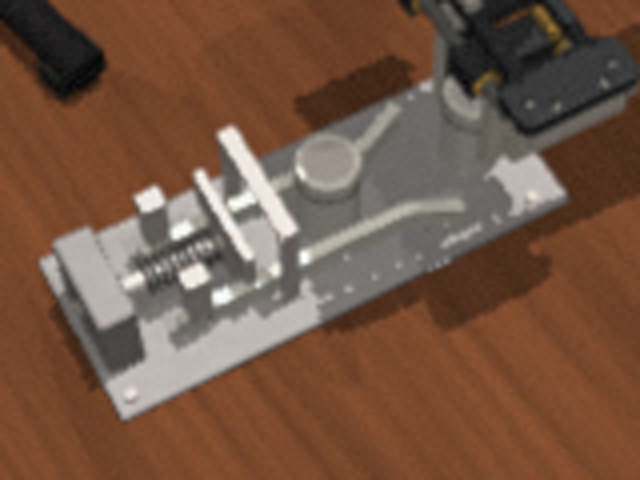

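View pics/top3.png

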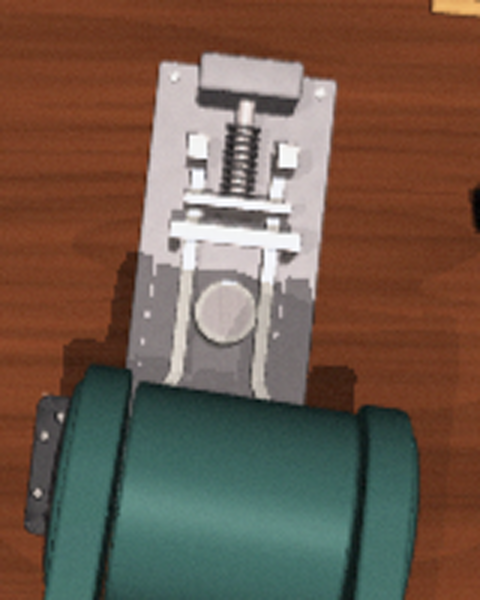

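Emit:
send_rows --rows '[-0.2,-1.7,-1.5,0,0,0,0,0,0,-1,0,0,0,0,6,-0.5,0,0,0,0,0,10,-0.9,0,0,0,0,0,10,-0.9,0,0,0,0,0,8,-0.8,0,0,0,0,0,0,0,0,0,0,0,0,0,0,0,0,0,0,0]'

```text
time: 7.5
tool_pos: [0.4953, -0.0095, 0.0313]
ee_rot: [-3.141, -0.0, 1.481]
wrist_force: [0.5, 0.6, -0.2]
width: 0.0353
```

```bash
python3 look.py 4 wrist
```

```text
7.5 [ 0.49528393 -0.00948305  0.03131508] [-3.14095644e+00 -8.22053166e-05  1.48073813e+00] [ 0.54619173  0.55992464 -0.24019804] 0.03529227916985973 jig [-80.03946607   0.10507534]
(130, 55, 6) [386.5 496.9]
(-150, 55, 6) [415.3 163. ]
(-150, -55, 6) [230.7 162.8]
(-88, 36, 24) [383.4 271.4]
(-88, -36, 24) [262.3 271.3]
(-60, 20, 24) [355.2 313.5]
(-60, -20, 24) [290.5 313.4]
(80, 20, 24) [349.1 476. ]
```

View pics/wrist4.png

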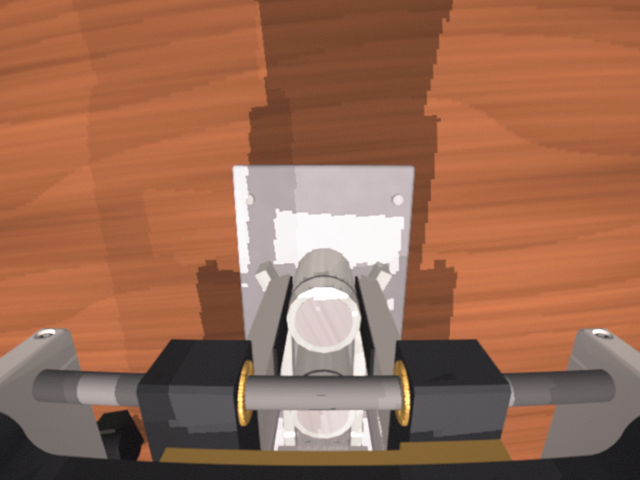

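Emit:
send_rows --rows '[5,-0.5,0,0,0,0,0,5,-0.4,0,0,0,0,0,5,-0.5,0,0,0,0,0,5,-0.4,0,0,0,0,0,5,-0.5,0,0,0,0,0,3,-0.3,0,0,0,0,0,0,0,0,0,0,0,0,0,0,0,0,0,0,0]'

```text
time: 8.55
tool_pos: [0.5235, -0.0121, 0.0314]
ee_rot: [3.142, -0.0, 1.481]
wrist_force: [-0.1, -0.1, -1.4]
width: 0.0352
```

```bash
python3 look.py 5 scene
```

```text
8.55 [ 0.52348361 -0.01210587  0.0314452 ] [ 3.14155531e+00 -9.29578038e-05  1.48067391e+00] [-0.05258665 -0.07785325 -1.40666253] 0.03522289037617869 jig [-51.71809493   0.06595371]
```

View pics/scene5.png

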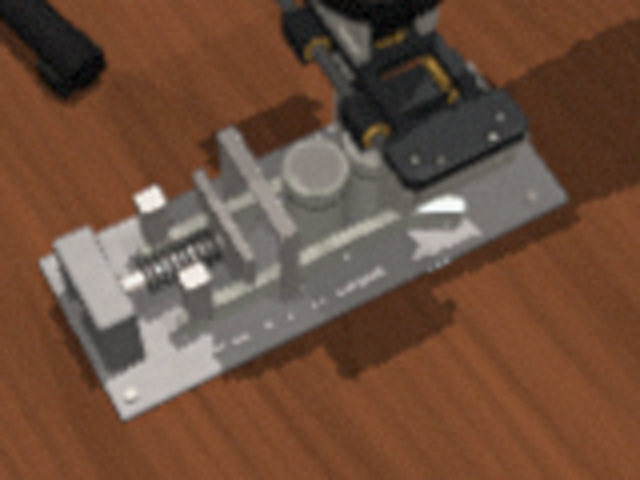

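Emit:
send_rows --rows '[0,0,0,0,0,0,0.7,0,0,0,0,0,0,0.7,0,0,0,0,0,0,0.7,0,0,0,0,0,0,0.7,0,0,0,0,0,0,0.7,0,0,15,0,0,0,1,0,0,35,0,0,0,1,0,0,35,0,0,0,1]'

```text
time: 9.6
tool_pos: [0.5236, -0.0121, 0.1184]
ee_rot: [3.141, -0.0, 1.481]
wrist_force: [1.0, -1.4, -0.0]
width: 0.092
```

```bash
python3 look.py 6 wrist
```

```text
9.6 [ 0.52355345 -0.0121318   0.11837671] [ 3.14098733e+00 -5.89062711e-05  1.48070282e+00] [ 1.02642512 -1.38386307 -0.0190037 ] 0.09199215403834186 jig [-5.16461837e+01  4.65079176e-02]
(130, 55, 6) [374.6 398.6]
(-150, 55, 6) [390.2 120.1]
(-150, -55, 6) [256.3 120. ]
(-88, 36, 24) [367.3 198.5]
(-88, -36, 24) [279.1 198.4]
(-60, 20, 24) [347.  231.5]
(-60, -20, 24) [299.3 231.4]
(80, 20, 24) [343.8 371.1]
```

View pics/wrist6.png

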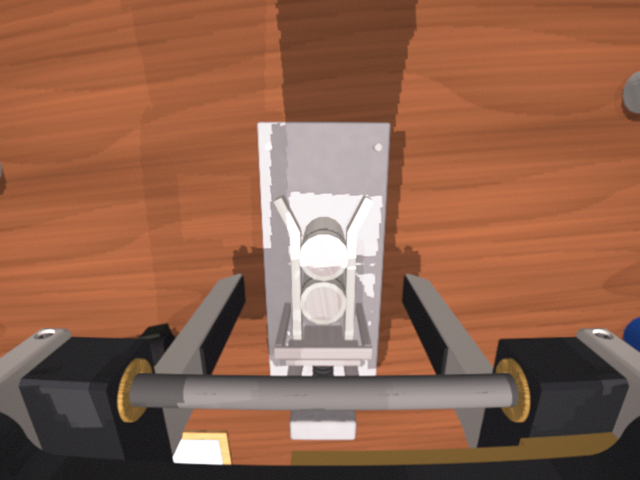

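Emit:
send_rows --rows '[-6,-17.5,0,0,0,0,1,-13.6,-45,-3,0,0,0,1,-13.6,-45,-3,0,0,0,1,-13.6,-45,-3,0,0,0,1,-13.6,-45,-3,0,0,0,1,-13.6,-45,-3,0,0,0,1,-13.6,-45,-3,0,0,0,1,-6,-18,0,0,0,0,1]'

```text
time: 10.65
tool_pos: [0.4272, -0.3194, 0.0966]
ee_rot: [-3.138, -0.002, 1.477]
wrist_force: [1.1, -0.3, -1.1]
width: 0.0937
```

```bash
python3 - <<'E'
from h import *
o=get_obs();print(o["time"],o["tool_pos"],o["ee_rot"],o["joint_positions"])
s=snapshot("wrist");c=cam(s,o);cv2.imwrite("pics/w7.png",s["color"][:,:,::-1])
print(proj(c,[[.43,-.3175,.06],[.43,-.3175,0]]))
E
```

```text
10.65 [ 0.42723816 -0.31942157  0.09655962] [-3.13832597e+00 -1.90960076e-03  1.47713975e+00] [-7.47981253e-01  1.00726197e-01  1.57425639e+00 -4.75389837e-04
  1.47036429e+00 -2.22507557e+00]
[[326.17768263 269.64641852]
 [325.55531657 243.52318003]]
```

View pics/w7.png

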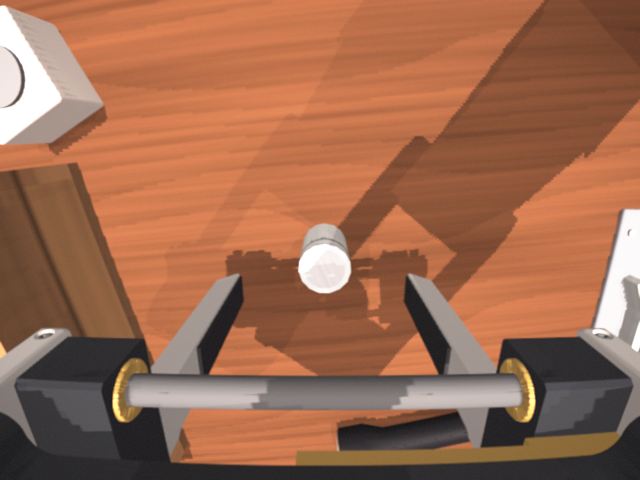

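Emit:
send_rows --rows '[0,0,0,0,0,0,1,0,0,-10,0,0,0,1,0,0,-20,0,0,0,1,0,0,-20,0,0,0,1,0,0,-15,0,0,0,0.8,0,0,-5,0,0,0,0.6,0,0,0,0,0,0,0.55,0,0,0,0,0,0,0.5]'

```text
time: 11.7
tool_pos: [0.4305, -0.318, 0.0294]
ee_rot: [3.14, 0.001, 1.481]
wrist_force: [0.7, 0.3, -0.1]
width: 0.0571
```

Emit:
send_rows --rows '[0,0,-4.4,0,0,0,0.5,0,0,0,0,0,0,0,0,0,0,0,0,0,0,0,0,0,0,0,0,0,0,0,0,0,0,0,0,0,0,0,0,0,0,0,0,0,20,0,0,0,0,0,0,20,0,0,0,0]'

```text
time: 12.7
tool_pos: [0.4294, -0.317, 0.0638]
ee_rot: [-3.14, -0.002, 1.481]
wrist_force: [0.5, 0.6, -1.4]
width: 0.0358
```

Emit:
send_rows --rows '[2,20.5,2,0,0,0,0,4.5,45,0,0,0,0,0,4.5,45,0,0,0,0,0,4.5,45,0,0,0,0,0,4.5,45,0,0,0,0,0,4.5,45,0,0,0,0,0,4.5,45,0,0,0,0,0,2,21,0,0,0,0,0]'

```text
time: 13.7
tool_pos: [0.4592, -0.0025, 0.0648]
ee_rot: [-3.139, -0.001, 1.484]
wrist_force: [0.7, -0.0, -1.3]
width: 0.0357
```

Emit:
send_rows --rows '[0,0,-4,0,0,0,0,0,0,-10,0,0,0,0,0,0,-10,0,0,0,0,0,0,-6,0,0,0,0,0,0,0,0,0,0,0,0,0,0,0,0,0,0,0,0,0,0,0,0,0,0,0,0,0,0,0,0]'

```text
time: 14.7
tool_pos: [0.4612, -0.0061, 0.0364]
ee_rot: [3.141, -0.0, 1.481]
wrist_force: [0.2, 0.5, -2.5]
width: 0.0356
```

```bash
python3 look.py 8 wrist scene
```

```text
14.7 [ 0.46115676 -0.00614188  0.03644704] [ 3.14086640e+00 -6.00592798e-05  1.48074501e+00] [ 0.16965833  0.49445447 -2.49123257] 0.03562461909400059 jig [-114.32912753    0.31875373]
(130, 55, 6) [382.6 516.2]
(-150, 55, 6) [408.9 217.1]
(-150, -55, 6) [236.4 216.9]
(-88, 36, 24) [378.8 318.1]
(-88, -36, 24) [266.2 318. ]
(-60, 20, 24) [352.6 355.3]
(-60, -20, 24) [292.5 355.2]
(80, 20, 24) [347.1 499.4]
```

View pics/wrist8.png

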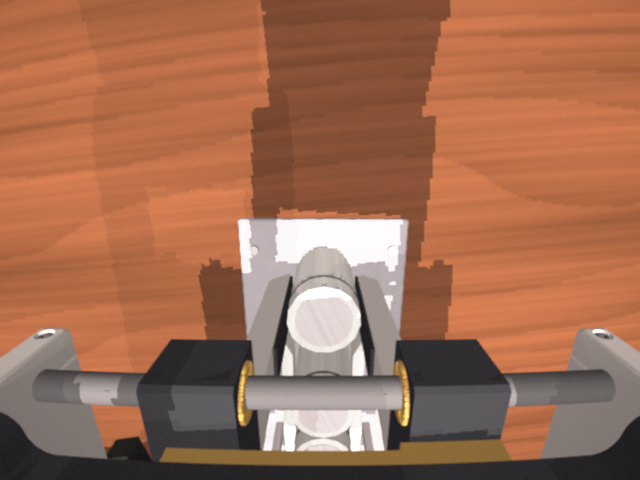

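View pics/scene8.png

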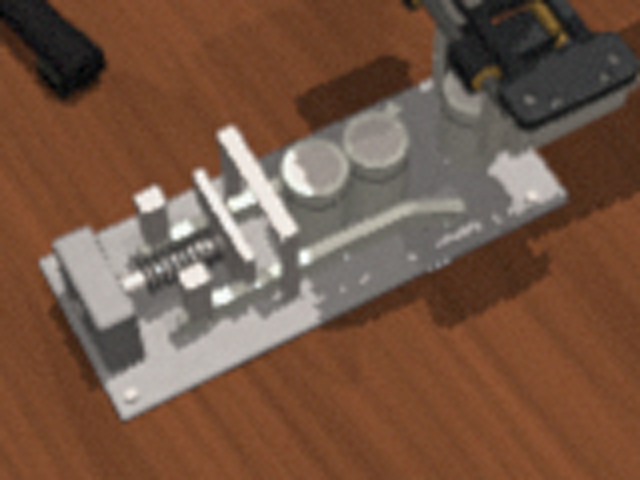

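Emit:
send_rows --rows '[0,-0.3,-3,0,0,0,0,0,0,-1.9,0,0,0,0,6,-0.5,0,0,0,0,0,10,-0.9,0,0,0,0,0,10,-0.9,0,0,0,0,0,8,-0.8,0,0,0,0,0,0,0,0,0,0,0,0,0,0,0,0,0,0,0]'

```text
time: 15.8
tool_pos: [0.4949, -0.0095, 0.0311]
ee_rot: [-3.141, -0.0, 1.481]
wrist_force: [-0.9, -0.6, -1.5]
width: 0.0357
```

Emit:
send_rows --rows '[4,-0.4,0,0,0,0,0,4,-0.3,0,0,0,0,0,4,-0.4,0,0,0,0,0,3,-0.3,0,0,0,0,0,3,-0.2,0,0,0,0,0,0,0,0,0,0,0,0,0,0,0,0,0,0,0,0,0,0,0,0,0,0]'

```text
time: 16.8
tool_pos: [0.513, -0.0111, 0.0314]
ee_rot: [3.141, -0.0, 1.481]
wrist_force: [-0.1, -0.1, -0.8]
width: 0.0355
```

```bash
python3 look.py 9 wrist scene
```

```text
16.8 [ 0.51304689 -0.0111292   0.03136818] [ 3.14102293e+00 -6.86243696e-05  1.48070562e+00] [-0.13945153 -0.09510293 -0.81607586] 0.03553532355997433 jig [-62.20039396   0.08636942]
(130, 55, 6) [387.9 482.4]
(-150, 55, 6) [417.5 131.9]
(-150, -55, 6) [228.6 131.8]
(-88, 36, 24) [385.1 242.7]
(-88, -36, 24) [260.7 242.6]
(-60, 20, 24) [356.1 287.1]
(-60, -20, 24) [289.7 287. ]
(80, 20, 24) [349.8 458.8]
```

View pics/scene9.png

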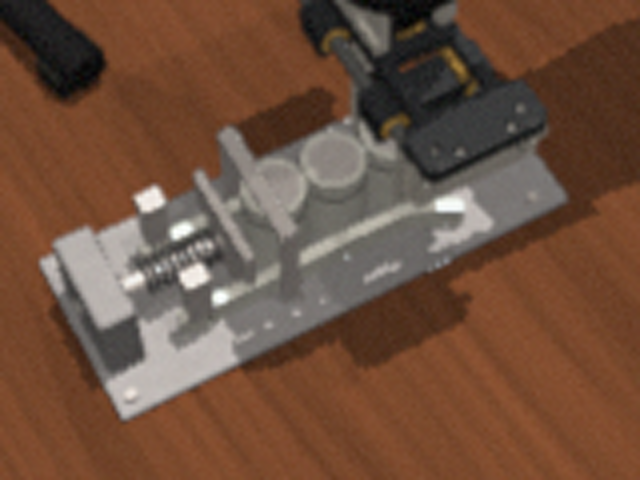

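Emit:
send_rows --rows '[3,-0.3,0,0,0,0,0,3,-0.3,0,0,0,0,0,3,-0.2,0,0,0,0,0,2,-0.2,0,0,0,0,0,2,-0.2,0,0,0,0,0,2,-0.2,0,0,0,0,0,0,0,0,0,0,0,0,0,0,0,0,0,0,0]'

```text
time: 17.9
tool_pos: [0.5258, -0.0122, 0.0309]
ee_rot: [-3.136, -0.0, 1.481]
wrist_force: [-7.4, 0.8, 2.5]
width: 0.036
```

Emit:
send_rows --rows '[2,-0.2,0,0,0,0,0,2,-0.2,0,0,0,0,0,2,-0.2,0,0,0,0,0,2,-0.2,0,0,0,0,0,2,-0.1,0,0,0,0,0,0,0,0,0,0,0,0,0,0,0,0,0,0,0,0,0,0,0,0,0,0]'

```text
time: 18.9
tool_pos: [0.5341, -0.0129, 0.0309]
ee_rot: [-3.133, -0.0, 1.481]
wrist_force: [-11.2, 1.0, 6.9]
width: 0.0358
```

```bash
python3 look.py 10 scene
```

```text
18.9 [ 0.5340537  -0.01292949  0.03090142] [-3.13257743e+00 -1.23900506e-04  1.48096391e+00] [-11.17615471   1.04589081   6.91947191] 0.0357678086338173 jig [-41.11694834   0.21012781]
```

View pics/scene10.png

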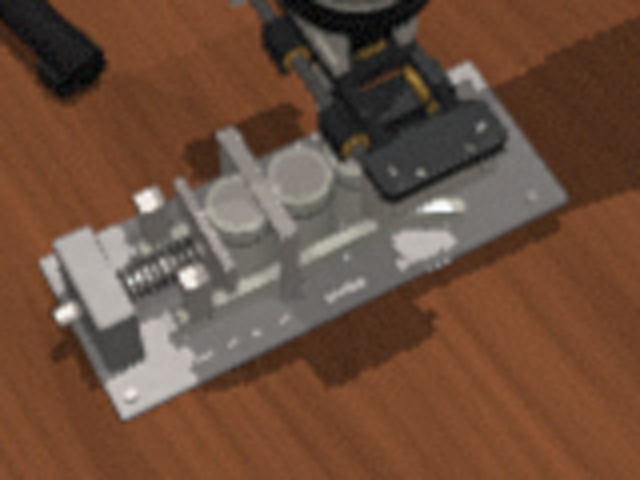

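Emit:
send_rows --rows '[1,-0.1,0.3,0,0,0,0,1,-0.1,0.3,0,0,0,0,1,-0.1,0.2,0,0,0,0,1,-0.1,0,0,0,0,0,1,-0.1,0,0,0,0,0,0,0,0,0,0,0,0,0,0,0,0,0,0,0,0,0,0,0,0,0,0]'

```text
time: 19.95
tool_pos: [0.5379, -0.0132, 0.031]
ee_rot: [-3.13, -0.0, 1.481]
wrist_force: [-13.5, 1.5, 5.1]
width: 0.0357
```

```bash
python3 look.py 11 scene wrist
```

```text
19.95 [ 0.53785122 -0.01322637  0.03096026] [-3.12965803e+00 -2.71936260e-04  1.48097024e+00] [-13.47083013   1.46849407   5.13871063] 0.035675365190581246 jig [-37.30818091   0.26094156]
(130, 55, 6) [390.3 464.2]
(-150, 55, 6) [419.6  87.3]
(-150, -55, 6) [226.1  87.1]
(-88, 36, 24) [387.1 200.3]
(-88, -36, 24) [258.3 200.1]
(-60, 20, 24) [357.1 248. ]
(-60, -20, 24) [288.2 248. ]
(80, 20, 24) [350.7 435.8]
```

View pics/scene11.png

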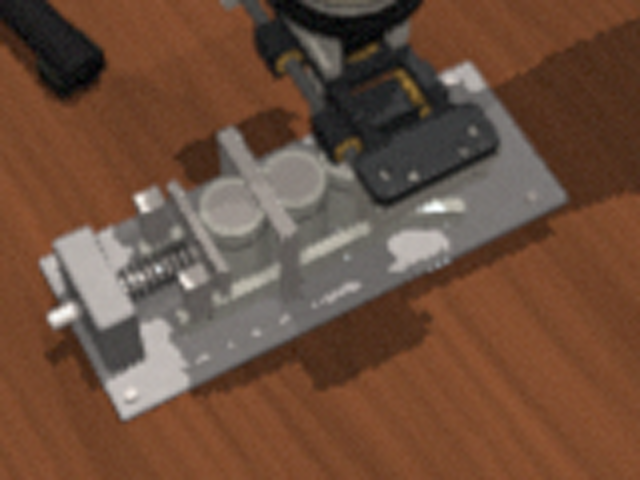

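View pics/wrist11.png

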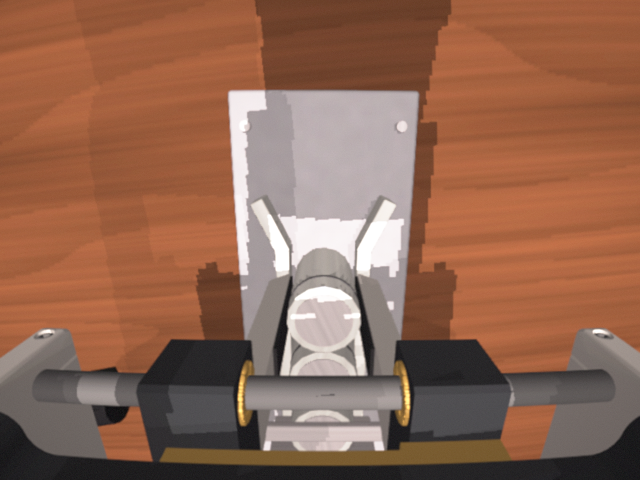

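Emit:
send_rows --rows '[0.5,0,0.3,0,0,0,0,0.5,-0.1,0.3,0,0,0,0,0.5,0,0,0,0,0,0,0.5,-0.1,0,0,0,0,0,0,0,0,0,0,0,0,0,0,0,0,0,0,0,0,0,0,0,0,0,0,0,0,0,0,0,0,0]'

```text
time: 21.05
tool_pos: [0.5393, -0.0133, 0.031]
ee_rot: [-3.128, -0.0, 1.481]
wrist_force: [-14.0, 1.3, 4.7]
width: 0.0358
```

Emit:
send_rows --rows '[0.5,0,0.3,0,0,0,0,0.5,-0.1,0.3,0,0,0,0,0.5,0,0,0,0,0,0,0.5,-0.1,0,0,0,0,0,0,0,0,0,0,0,0,0,0,0,0,0,0,0,0,0,0,0,0,0,0,0,0,0,0,0,0,0]'

```text
time: 22.05
tool_pos: [0.5409, -0.0135, 0.0311]
ee_rot: [-3.127, -0.0, 1.481]
wrist_force: [-13.9, 1.0, 2.9]
width: 0.0354
```

```bash
python3 look.py 12 scene
```

```text
22.05 [ 0.54089099 -0.01346201  0.03110683] [-3.12723062e+00 -4.40692240e-04  1.48099240e+00] [-13.94816119   1.0059647    2.93982164] 0.03538853637109093 jig [-34.25958647   0.30362095]
```

View pics/scene12.png

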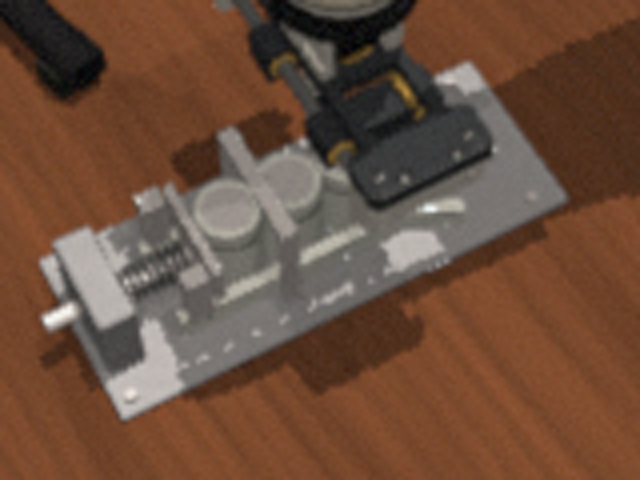

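Emit:
send_rows --rows '[0.5,0,0,0,0,0,0,0.5,-0.1,0,0,0,0,0,0,0,0,0,0,0,0,0,0,0,0,0,0,0,0,0,0,0,0,0,0,0,0,0,0,0,0,0,0,0,0,0,0,0,0,0,0,0,0,0,0,0]'

```text
time: 23.1
tool_pos: [0.5417, -0.0136, 0.0311]
ee_rot: [-3.127, -0.0, 1.481]
wrist_force: [-13.2, 1.7, 3.6]
width: 0.0355
```

Emit:
send_rows --rows '[0.5,0,0,0,0,0,0,0.5,-0.1,0,0,0,0,0,0,0,0,0,0,0,0,0,0,0,0,0,0,0,0,0,0,0,0,0,0,0,0,0,0,0,0,0,0,0,0,0,0,0,0,0,0,0,0,0,0,0]'

```text
time: 24.1
tool_pos: [0.5426, -0.0136, 0.0311]
ee_rot: [-3.126, -0.0, 1.481]
wrist_force: [-13.5, 1.5, 3.5]
width: 0.0356
```

```bash
python3 look.py 13 scene wrist; python3 -c "
from h import *
print([get_obs()['wrist_force'].round(1) for _ in range(3)])"
```

```text
24.1 [ 0.54255131 -0.01361684  0.03113604] [-3.12646771e+00 -4.42435565e-04  1.48101209e+00] [-13.48992626   1.53888298   3.52493158] 0.03564316465824016 jig [-32.59206488   0.30091237]
(130, 55, 6) [390.8 460.5]
(-150, 55, 6) [419.8  78.9]
(-150, -55, 6) [225.7  78.7]
(-88, 36, 24) [387.3 191.9]
(-88, -36, 24) [257.9 191.7]
(-60, 20, 24) [357.2 240.2]
(-60, -20, 24) [287.9 240.1]
(80, 20, 24) [350.9 431. ]
[array([-13.3,   0.5,   4.3]), array([-13.3,   0.5,   4.3]), array([-13.3,   0.5,   4.3])]
```

View pics/scene13.png

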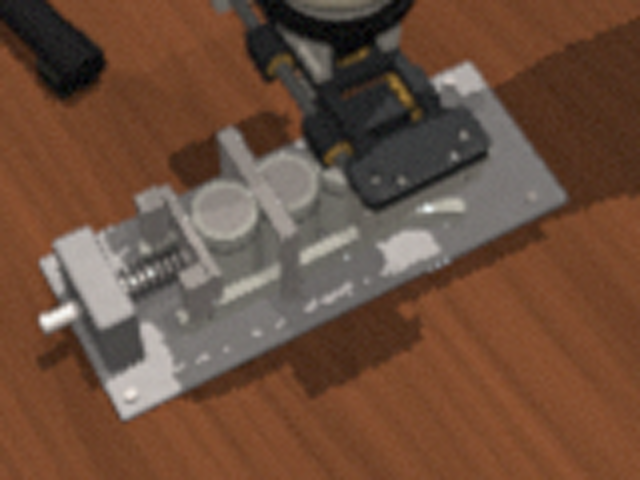

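View pics/wrist13.png

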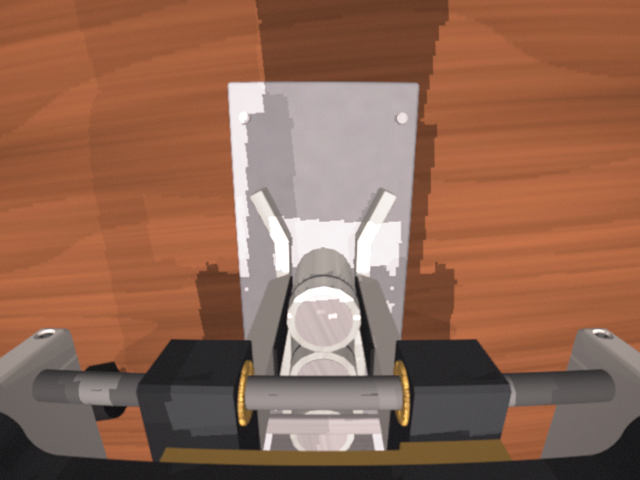

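Emit:
send_rows --rows '[0.5,0,0,0,0,0,0,0.5,-0.1,0,0,0,0,0,0,0,0,0,0,0,0,0,0,0,0,0,0,0,0,0,0,0,0,0,0,0,0,0,0,0,0,0,0,0,0,0,0,0,0,0,0,0,0,0,0,0]'

```text
time: 25.2
tool_pos: [0.5428, -0.0136, 0.0311]
ee_rot: [-3.125, -0.0, 1.481]
wrist_force: [-15.1, 2.5, 4.5]
width: 0.0357
```

```bash
python3 look.py 14 scene top
```

```text
25.2 [ 0.5428285  -0.01363618  0.03109739] [-3.12481130e+00 -3.95713134e-04  1.48109391e+00] [-15.07842202   2.508083     4.4958636 ] 0.0356961850526768 jig [-32.31426747   0.30693721]
```

View pics/top14.png

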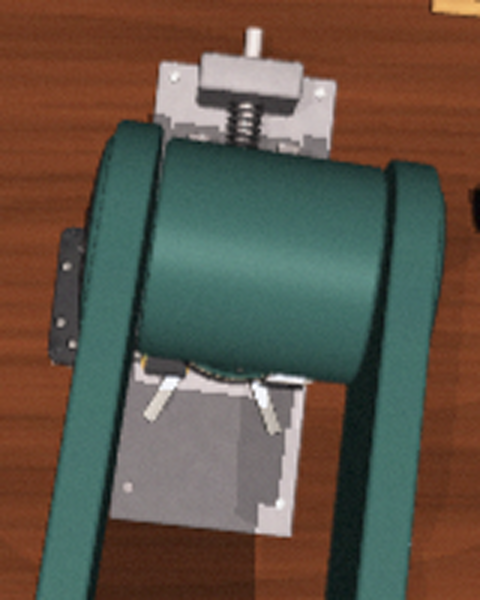

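View pics/scene14.png

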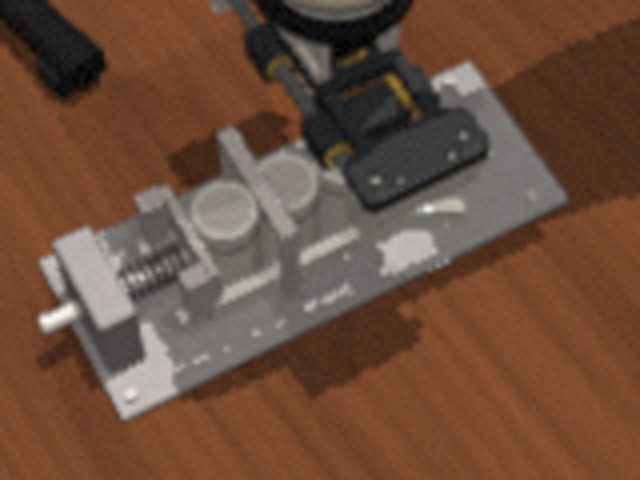

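TCP travel has stalled while the force rises, which suggests the plate is on the stops. I'll take one small step to confirm and leave some margin.

Emit:
send_rows --rows '[0.5,0,0,0,0,0,0,0.5,-0.1,0,0,0,0,0,0,0,0,0,0,0,0,0,0,0,0,0,0,0,0,0,0,0,0,0,0,0,0,0,0,0,0,0,0,0,0,0,0,0,0,0,0,0,0,0,0,0]'

```text
time: 26.3
tool_pos: [0.5429, -0.0136, 0.0311]
ee_rot: [-3.123, -0.0, 1.481]
wrist_force: [-17.7, 1.9, 6.2]
width: 0.0353
```

```bash
python3 look.py 15 scene wrist; python3 - <<'E'
from h import *
a=cv2.imread("pics/scene13.png");b=cv2.imread("pics/scene15.png");c=cv2.imread("pics/scene12.png")
v=[x[160:320,30:260] for x in(c,a,b)]
cv2.imwrite("pics/cmp.png",cv2.resize(np.hstack(v),None,fx=1.15,fy=1.15))
# follower+rod shift by phase correlation between pictures
s=lambda i:cv2.cvtColor(cv2.imread(f"pics/scene{i}.png"),cv2.COLOR_BGR2GRAY)[300:335,30:90].astype(np.float32)
for i,j in((11,12),(12,13),(13,14),(14,15)):print(i,j,np.round(cv2.phaseCorrelate(s(i),s(j)),2) if 0 else cv2.phaseCorrelate(s(i),s(j)))
E
```

```text
26.3 [ 0.54285536 -0.013638    0.03108688] [-3.12254995e+00 -3.92410652e-04  1.48113835e+00] [-17.67108851   1.86716564   6.2311769 ] 0.03533309495153927 jig [-32.28735437   0.30758204]
(130, 55, 6) [390.9 461. ]
(-150, 55, 6) [419.5  78.6]
(-150, -55, 6) [225.9  78.4]
(-88, 36, 24) [387.2 191.3]
(-88, -36, 24) [257.9 191.2]
(-60, 20, 24) [357.1 239.7]
(-60, -20, 24) [287.9 239.6]
(80, 20, 24) [350.8 431.3]
11 12 ((-0.14675018625557357, -0.1179077077982491), 0.6910702144658124)
12 13 ((-0.06315394626027171, 0.0016288628699001606), 0.7803068572724307)
13 14 ((-0.018097238572469365, 0.11253705302067729), 0.9165682444417919)
14 15 ((-0.03241603635070689, -0.026256865090520165), 0.9599456230799357)
```

View pics/cmp.png

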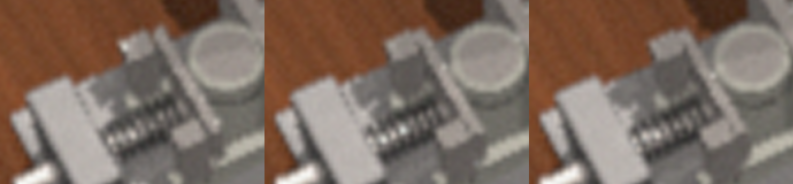

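View pics/wrist15.png

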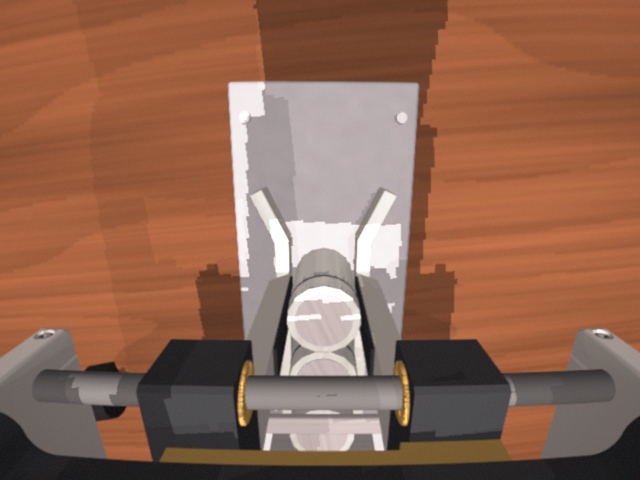

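```bash
python3 - <<'E'
from bench import *
o=get_obs();print(o["wrist_force"],o["tool_pos"]);print(close_job())
E
```

```text
[-17.87330295   1.59684825   7.58150099] [ 0.54286335 -0.01362026  0.03110977]
the job is handed in; nothing more can be done
None
```

I brought both loose tall tins, standing, into the lane behind the first one and pressed the row until the follower plate was home. I then handed the job in with the rear tin still gripped and pushing, about 26 s into the 72 s allowed.

**Plate home:** On the last 1 mm commanded step the gripper moved only 0.03 mm while the push rose from 15.1 to 17.7 N. That is how a hard stop behaves, and the scene view shows the plate's wings against both posts.

**Final push:** It was about 17.9 N along the lane. The last stretch before the stop took about 13.5 N, compared with the 12 N spring.

**Row:** The camera views showed the three tall tins upright in single file. The short tin, the torch and the blue look-alikes were not touched.

**Checks that disagreed:**
- **Position:** The rear tin read jig x −32.3 mm, not the nominal −34. I put this down to calibration error, since the end contact was clear in both force and position.
- **Tilt and vertical force:** The gripper leaned about 1° under the push, with 6–7.5 N of upward force. I raised the gripper slightly, which cut this for a while, but it came back.

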